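Test and reset the stop button of a tube roller mixer

TASK

Test the stop button of the tube roller mixer before the day's samples: with the fingertips, push the winged mushroom button fully in and let go, so that it stays latched down by itself; then push one of its wings round clockwise (seen from above) until the latch releases and the button pops up again, and let it spring back. Only touch and push: never take the button between the fingers, do not press the flat push button beside it, and leave the tubes, the jar and the slide box where they are.

Things in the scene. Friction and masses are not known exactly. Their poses are not given: they have to be found in the camera images.
- stop_head: Black mushroom head of the stop button. Origin: on its axis, at the head's underside; z up, x along its two wings (a half turn looks the same). Round cap 54 mm across, 20 mm high, flat top 24 mm across. Two opposite straight wings reach out to 44 mm from the axis, 12 mm wide, from 1 to 14 mm above the origin. It sinks and turns with the stop joints.
- stop_unit: Fixed collar of the stop button on the mixer's deck, 62 mm across, 8 mm high. Origin on the button's axis at the deck's top face, x along the wings at rest. Above it is only the 22 mm stem: the head's underside stands 28 mm above this origin when up, about 18 mm when latched.
- stop_press (a joint): How far the stop button is pushed in, m: 0 up, 0.012 fully in (hard stop). It latches by itself near the bottom and then rests at about 0.010. A spring pushes it up with 4 to 7 N; pushing past the latch takes up to about 8 N in all.
- stop_twist (a joint): How far the head is turned clockwise seen from above, rad: 0 at rest, 0.75 at the hard stop; it does not turn the other way. A light spring turns it back (1 to 2 N at a wing's end; a latched head needs up to 5 N there). A latched button is freed at about 0.4 and pops up; if the head is turned while it is pressed it does not latch.
- mixer: The white tube roller mixer, fixed on the bench, 280 x 320 mm. Origin: centre of its underside; its -x half is the flat control deck, 140 mm deep, 70 mm above the bench, with the stop button and the flat push button 120 mm apart along y, either way round. The +x half carries four grey rollers along y (tops 85 mm above the bench) between two end plates 96 mm high.
- start_top (a point): Centre of the top of the flat round push button, not to be pressed: black, 30 mm across, in a 44 mm ring, its top 12 mm above the deck; travel 5 mm.
- start_press (a joint): How far the flat push button is pressed, m (0 up, 0.005 in).
- tube_a: Loose clear tube with grey cap, 16 mm in diameter, 100 mm long, lying between two rollers. Origin at its centre, y along it.
- tube_b: A second tube like it, between the next pair of rollers. Origin at its centre, y along it.
- jar: Loose small jar with a white cap, 52 mm in diameter, 65 mm high, on the bench beside the mixer. Origin: centre of its underside.
- slide_box: Loose grey slide box, 85 x 35 x 35 mm, on the bench beside the mixer. Origin: centre of its underside.
There are look-alikes about, which are no part of the job. There is more than one size of the jar; the one meant has the size given above.

How it is judged:
By the outcome, as a careful person would: the job done as asked, in the order asked, and still so for the second after the job is handed in, with the robot touching nothing.
It also fails if it takes over 45 s, if anything falls off the work surface, if the arm or the gripper's body presses on something with over 40 N, if the wrist force passes 120 N, or if a joint passes its speed limit or range.

ROBOT

A 6-joint arm with a two-finger parallel gripper is mounted at the origin on the work surface. World frame = base frame: x ahead of the robot, y to its left, z up, the work surface at z = 0. Lengths are in m, angles in rad, forces in N, time in s.
With the tool pointing down it reaches from about 0.375 to 0.9 m from the base axis. Payload 3.1 kg.
Tool frame: the origin (TCP) lies on the centre line of the jaws, within the pads' length; the fingertips stand robot.finger_overhang ahead of it and the grasp point (between the pads) lies 2 mm behind it (robot.finger_overhang is the distance from the TCP to the fingertips, in m); z points along the fingers, y is the direction in which the jaws open and shut (so a half turn about z gives the same grasp; the last joint's range is limited). The gripper opens to 87 mm and grips with 3 to 60 N. Pads are 19 mm wide; open, the fingers measure 117 mm over their backs; the gripper's body (75 mm by 190 mm) begins 51 mm behind the grasp point.
Start: joints at [-1.282, 0.527, 1.433, -0, 1.181, -0.178], TCP at [0.281, -0.558, 0.24] pointing down, gripper open.
Joint ranges: [-3.08, 3.08], [-0.75, 2.2], [0.22, 2.44], [-1.43, 4.57], [0, 2.65], [-2.85, 2.85]. Speed limits (rad/s): [2.79, 2.79, 3.14, 3.14, 3.14, 3.14].

INTERFACE

Orientations are given as a unit quaternion [x, y, z, w].
In Python, from rig import robot gives the robot as it stands. The module is installed in compiled form; this text tells all that it offers.
- The arm moves only by the tool step_arm, never from a script. Its arguments are lists of equal length, an entry for each row: "slide": the shift along the tool's x, y, z in mm, a list of three; "twist": the turn about the tool's z in degrees. A call has 1 to 20 rows; each row shifts and turns the commanded pose from where the row before left it, along the tool's axes as they then stand; what a row does not reach is not made up. A row lasts 1/12 s, in which the tool goes at most 41.7 mm and 7.16 degrees, less where a joint would pass 70% of its speed; a pose out of reach is approached as far as the arm can. A call is refused whole if a number of a shift passes 41.7 or a number of a turn 7.16, either way. A call with a gripper value outside its range is refused whole. "jaw" is the finger opening in mm, from 0 to 87, set as the call begins (left out, the last holds). The fingers move at their own pace and stop on an object; "force" is the grip in N (left out, the last holds). Time passes only in rows, so rows that do not move let the fingers close. It gives the time, the measured TCP pose, the force and the opening at its end, in the units of the state.
- robot.get_obs(): the state, without advancing time (a new reading comes with each control period).
- robot.camera(name): name is "scene" or "top" or "wrist"; returns a dict with "color" (400x640x3 uint8, blue, green, red), "depth" (400x640 float32, m along the optical axis (not along the pixel's ray), 0 where there is no reading), "camera_matrix" (3x3 intrinsics, pixels), "origin" and "orientation" of the camera in the world. Camera axes: x right, y down, z forward; pixel columns grow to the right and rows downward; lengths in m; the calibration is good to about 2 mm. A picture is of the moment at which its call begins.
- robot.hand_in(): hands the job in, once; it reports no verdict.
The state is a dict: "time": time; "q": joint angles; "joint_velocities": joint speeds; "joint_torque": joint torques, N m; "position": TCP position; "tool_rot": TCP orientation; "ft_force": force on the tool from outside, world axes, zero at the start; "moment": the same for the moment, N m; "grip_width": finger opening in m.
Only numpy, scipy, OpenCV 4.12 (cv2) and the standard library are available. Lean on these libraries where they do the work, as an engineer would, in place of code of your own. Each camera call takes 0.05 s, during which the arm holds its last target.

## Working session

There is one attempt and no reset: what is moved stays moved. The work goes in short steps, Python scripts to look and compute and a tool call to move; the robot and the scene stay as the last step left them, time stands still between calls to the robot, and variables do not carry over. Pictures are saved under pics/ and viewed, and the job is handed in when it is done.

Besides the shell and the picture viewer there is one more tool, called after "Emit:" as name([rows], argument=value, ...), one row to a line, values as JSON. step_arm: Moves the arm, as the interface text tells. Its arguments: {"type":"object","properties":{"slide":{"type":"array","items":{"type":"array","items":{"type":"number"}}},"twist":{"type":"array","items":{"type":"number"}},"jaw":{"type":"number"},"force":{"type":"number"}},"required":["slide","twist"]}

```bash
mkdir -p pics
python3 - <<'E'
from rig import robot
import cv2,numpy as np
for n in ("scene","top"):
    c=robot.camera(n); cv2.imwrite(f"pics/{n}0.png",c["color"]); np.savez(f"{n}0.npz",**c)
    print(n,np.round(c["origin"],3),np.round(c["orientation"],4),np.round(c["camera_matrix"],1).tolist())
o=robot.get_obs();print(o,robot.finger_overhang)
E
```

```text
scene [1.195 0.509 0.847] [ 0.3969  0.8452 -0.3251 -0.1499] [[488.0, 0.0, 313.3], [0.0, 488.0, 199.3], [0.0, 0.0, 1.0]]
top [0.445 0.075 1.148] [-0.6951  0.7129 -0.0745  0.0554] [[517.0, 0.0, 331.4], [0.0, 517.0, 207.1], [0.0, 0.0, 1.0]]
{'time': 0.1, 'q': array([-1.28249636e+00,  5.28363253e-01,  1.43379870e+00,  5.25630779e-06,
        1.18140218e+00, -1.78502281e-01]), 'joint_velocities': array([ 8.59718681e-05, -2.31171431e-03,  2.73172601e-04,  3.71117020e-04,
       -4.70099087e-04,  6.32729581e-04]), 'joint_torque': array([-5.38148906e-04, -4.40987241e+01, -1.77150518e+01,  6.33988366e-02,
        5.34049748e-02, -4.06898391e-05]), 'position': array([ 0.28111204, -0.55749581,  0.23866777]), 'tool_rot': array([ 9.72885143e-01,  2.31286676e-01, -5.16619326e-05, -9.84386200e-04]), 'ft_force': array([ 0.24566837, -0.0707629 ,  0.60203309]), 'moment': array([-0.04769994,  0.02001807,  0.02323476]), 'grip_width': 0.08701378919716146} 0.017
```

View pics/scene0.png

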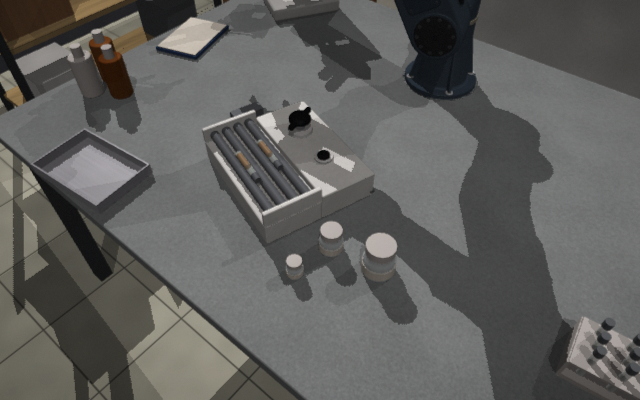

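View pics/top0.png

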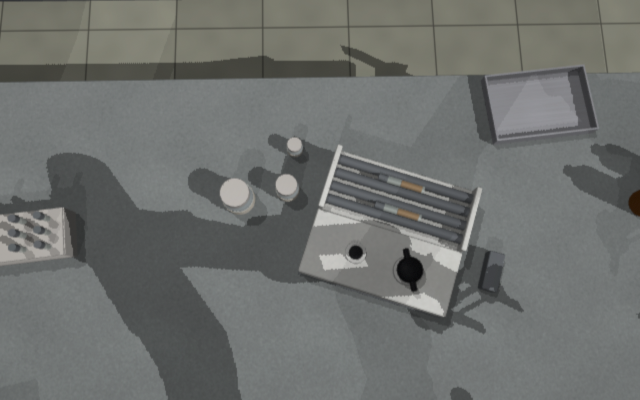

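Top view: the winged black mushroom is at (409,269), with wings running roughly up and down. The flat push button is the smaller black disc at (356,252), in a ring. The jars are at (236,195), (286,187) and (294,146), and the dark slide box is at (491,272). I take the winged one at (409,269); next I check it in a close crop and measure it.

```bash
cat > h.py <<'E'
import numpy as np,cv2
from scipy.spatial.transform import Rotation as R
def ray(c,px,z):
    K=c["camera_matrix"];px=np.atleast_2d(px).astype(float)
    d=np.c_[(px[:,0]-K[0,2])/K[0,0],(px[:,1]-K[1,2])/K[1,1],np.ones(len(px))]
    d=R.from_quat(c["orientation"]).apply(d);o=c["origin"]
    return o+d*((z-o[2])/d[:,2])[:,None]
def depthpts(c):
    K=c["camera_matrix"];v,u=np.mgrid[:400,:640];d=c["depth"]
    p=np.stack([(u-K[0,2])/K[0,0]*d,(v-K[1,2])/K[1,1]*d,d],-1)
    return R.from_quat(c["orientation"]).apply(p.reshape(-1,3)).reshape(400,640,3)+c["origin"]
E
python3 - <<'E'
from h import *
t=dict(np.load("top0.npz"));s=dict(np.load("scene0.npz"))
for c,n,(x,y) in ((t,"top",(400,265)),(s,"scene",(305,125))):
    im=c["color"][y-50:y+50,x-65:x+65]; cv2.imwrite(f"pics/crop_{n}.png",cv2.resize(im,None,fx=5,fy=5,interpolation=cv2.INTER_CUBIC))
    P=depthpts(c); m=(c["color"].max(2)<45).astype(np.uint8)
    n_,l,st,ce=cv2.connectedComponentsWithStats(m)
    for i in range(1,n_):
        if st[i,4]>40 and abs(ce[i]-[x,y]).max()<70:
            p=P[l==i];p=p[np.isfinite(p).all(1)]
            print(n,st[i],ce[i].round(1),"zpct",np.percentile(p[:,2],[5,25,50,75,95]).round(3))
P=depthpts(t)
for px in ((409,269),(356,252),(330,270),(440,290)): print(px,P[px[1],px[0]].round(4))
# ends of wings
m=(t["color"].max(2)<45).astype(np.uint8);n_,l,st,ce=cv2.connectedComponentsWithStats(m)
i=l[269,409];v,u=np.where(l==i);
pts=ray(t,np.c_[u,v],0.107);c0=pts.mean(0);
(cx,cy),r=cv2.minEnclosingCircle(pts[:,:2].astype(np.float32));print("enc",cx,cy,r,c0)
w=np.linalg.norm(pts[:,:2]-[cx,cy],axis=1)>0.031;q=pts[w,:2]-[cx,cy]
a=np.angle(np.mean(np.exp(2j*np.arctan2(q[:,1],q[:,0]))))/2;print("wing ang deg",np.degrees(a))
i=l[252,356];v,u=np.where(l==i);print("start",ray(t,np.c_[u,v],0.082).mean(0))
E
```

```text
top [349 246  13  13 128] [355.2 251.8] zpct [0.078 0.08  0.081 0.082 0.085]
top [397 249  26  42 624] [409.5 269.5] zpct [0.108 0.112 0.114 0.116 0.119]
scene [288 107  23  24 350] [299.  118.7] zpct [0.106 0.112 0.116 0.118 0.122]
scene [241 138  48  61  63] [265.1 168.5] zpct [0.075 0.077 0.078 0.079 0.081]
scene [317 150  12  10  94] [322.9 154.7] zpct [0.081 0.083 0.084 0.085 0.087]
scene [274 165  27  29  58] [285.2 174.6] zpct [0.075 0.078 0.081 0.088 0.093]
scene [251 176  25  28  50] [261.4 185.5] zpct [0.076 0.079 0.082 0.087 0.091]
(409, 269) [ 0.5071 -0.106   0.1194]
(356, 252) [ 0.5471 -0.0044  0.0827]
(330, 270) [0.5121 0.0501 0.0724]
(440, 290) [ 0.4651 -0.1764  0.0716]
enc 0.5070860981941223 -0.10905300080776215 0.042319174855947495 [ 0.50675651 -0.10910548  0.107     ]
wing ang deg 8.822918465850224
start [ 0.54758769 -0.00292217  0.082     ]
```

```bash
ls pics
```

```text
crop_scene.png
crop_top.png
scene0.png
top0.png
```

View pics/crop_top.png

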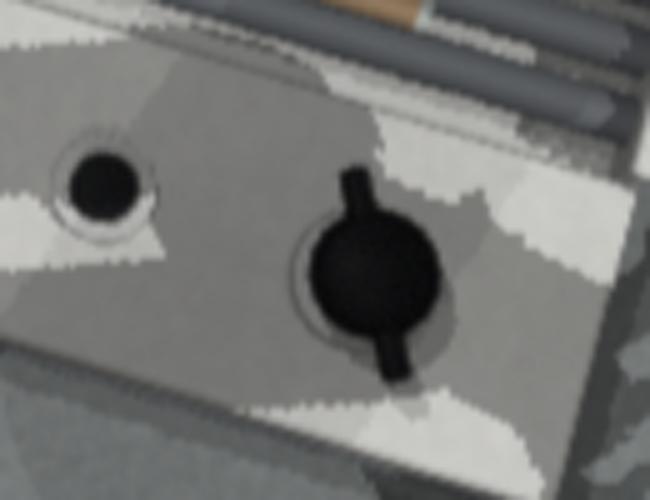

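View pics/crop_scene.png

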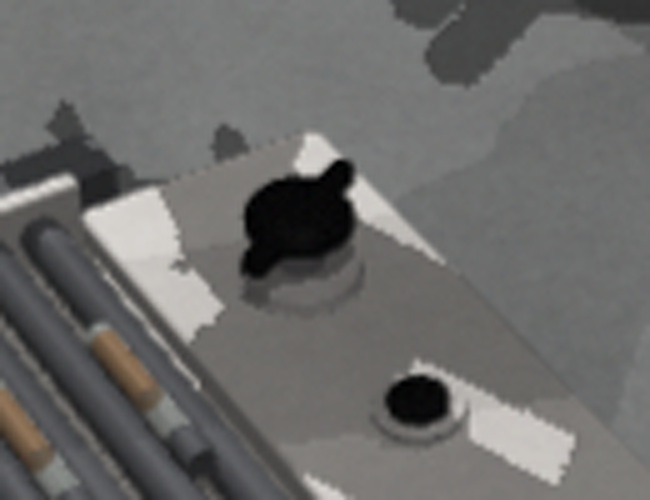

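Run:
```python
from h import *
t=dict(np.load("top0.npz"));s=dict(np.load("scene0.npz"))
for c,n,a,b in ((t,"top",(409,269),(355,252)),(s,"scene",(299,118),(322,155))):
    m=(c["color"].max(2)<55).astype(np.uint8);n_,l,st,ce=cv2.connectedComponentsWithStats(m)
    D=depthpts(c)
    for px,zs in ((a,(0.105,0.107,0.118)),(b,(0.082,))):
        i=l[px[1],px[0]];v,u=np.where(l==i)
        for z in zs:
            p=ray(c,np.c_[u,v],z)[:,:2].astype(np.float32);print(n,px,z,"mean",p.mean(0).round(4),"rect",cv2.minAreaRect(p),"enc",cv2.minEnclosingCircle(p))
        p=D[l==i];print("  depth mean",p.mean(0).round(4))
    # deck top extents
    m=(abs(D[...,2]-0.071)<0.006)&(D[...,0]<0.62)&(D[...,0]>.35)&(abs(D[...,1]+.05)<.3)
    m=cv2.morphologyEx(m.astype(np.uint8),cv2.MORPH_OPEN,np.ones((5,5)))
    p=D[m>0][:,:2].astype(np.float32)
    print("deck",cv2.minAreaRect(p),np.median(D[m>0][:,2]),np.round(cv2.boxPoints(cv2.minAreaRect(p)),3).tolist())
```

```text
top (409, 269) 0.105 mean [ 0.5066 -0.1095] rect ((0.5066174864768982, -0.10974742472171783), (0.07596109807491302, 0.05228850990533829), 40.185176849365234) enc ((0.5062733888626099, -0.10734162479639053), 0.042937543243169785)
top (409, 269) 0.107 mean [ 0.5065 -0.1092] rect ((0.5064985156059265, -0.10939246416091919), (0.07581551373004913, 0.052188269793987274), 40.185142517089844) enc ((0.5061550736427307, -0.10699127614498138), 0.04285543039441109)
top (409, 269) 0.118 mean [ 0.5059 -0.1072] rect ((0.5058441758155823, -0.10744014382362366), (0.07501473277807236, 0.05163707956671715), 40.1851921081543) enc ((0.5055043697357178, -0.10506431758403778), 0.04240384325385094)
  depth mean [ 0.5057 -0.1068  0.1201]
top (355, 252) 0.082 mean [ 0.5474 -0.0032] rect ((0.5477311611175537, -0.0029555391520261765), (0.026219405233860016, 0.025044672191143036), 43.17445373535156) enc ((0.5469918251037598, -0.0032011126168072224), 0.013917327858507633)
  depth mean [ 0.5475 -0.0033  0.0813]
deck ((0.5270766019821167, -0.05592656135559082), (0.31922000646591187, 0.14010322093963623), 71.2928771
[... 808 characters left out ...]
891357421875) enc ((0.5162473320960999, -0.10231076180934906), 0.048038654029369354)
  depth mean [ 0.5198 -0.1011  0.1186]
scene (322, 155) 0.082 mean [ 0.549  -0.0049] rect ((0.5490231513977051, -0.0059397220611572266), (0.03030247613787651, 0.025394823402166367), 39.49684143066406) enc ((0.5492525696754456, -0.005587026011198759), 0.016020338982343674)
  depth mean [0.5573 0.0017 0.0919]
deck ((0.5285089612007141, -0.057401567697525024), (0.3255700469017029, 0.14126190543174744), 71.52413940429688) 0.07203149408603515 [[0.4099999964237213, -0.1889999955892563], [0.5440000295639038, -0.23399999737739563], [0.6470000147819519, 0.07500000298023224], [0.5130000114440918, 0.11900000274181366]]
```

The crop confirms it: a black mushroom with two wings at about (409,269). Fused from both views, its axis is about (0.5075, -0.1105), the wings are at yaw ≈9° and the deck is at z≈0.070. I'll close the jaws, turn +18°, and move over it.

Emit:
step_arm([
  [0,0,0],
  [0,0,0],
  [0,0,0],
  [10,-14,0],
  [20,-28,0],
  [20,-28,0],
  [20,-28,0],
  [20,-28,0],
  [20,-28,0],
  [20,-28,0],
  [20,-28,0],
  [20,-28,0],
  [20,-28,0],
  [20,-28,0],
  [20,-28,0],
  [20,-28,0],
  [20,-28,0],
  [10,-14,0],
  [0,0,0],
], twist=[6,6,6,0,0,0,0,0,0,0,0,0,0,0,0,0,0,0,0], jaw=0, force=10)

```text
time: 1.68
position: [0.4992, -0.1246, 0.2392]
tool_rot: [0.997, 0.079, -0.0, -0.001]
ft_force: [-0.0, 0.2, -0.0]
grip_width: 0.0005
```

Run:
```python
from rig import robot
from h import *
o=robot.get_obs();print(o["time"],o["position"],o["tool_rot"],o["ft_force"],o["grip_width"],np.degrees(R.from_quat(o["tool_rot"]).as_matrix()[:,0:1]).T/57.3)
c=robot.camera("wrist");cv2.imwrite("pics/w1.png",c["color"]);np.savez("w1.npz",**c);print(c["origin"],c["orientation"])
```

```text
1.6833 [ 0.49917861 -0.12461013  0.23924774] [ 9.96911167e-01  7.85336388e-02 -7.34792798e-05 -7.66995164e-04] [-0.04173066  0.15809937 -0.02729645] 0.0004892005832544626 [[ 9.87592177e-01  1.56570702e-01 -2.60328691e-05]]
[ 0.56276504 -0.11508442  0.38493047] [ 0.75518648 -0.64430063 -0.07916352  0.09112196]
```

View pics/w1.png

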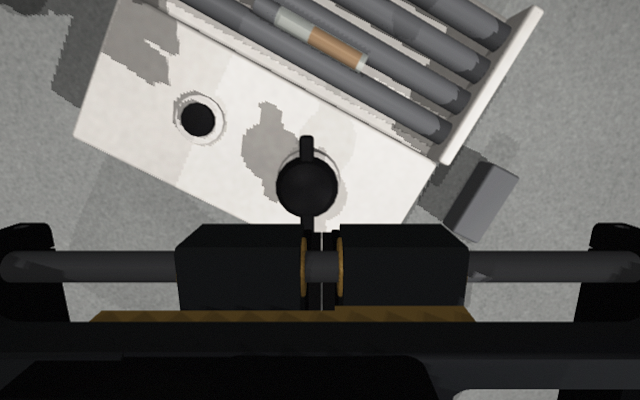

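The wrist view shows the cap at (307,187) with its far wing at (306,147), nearly parallel to tool x. The flat button is well away, at (198,119). Next I refine the axis from this view.

Run:
```python
from h import *
c=dict(np.load("w1.npz"));D=depthpts(c)
m=((c["color"].max(2)<60)).astype(np.uint8);m[221:]=0
m2=cv2.morphologyEx(m,cv2.MORPH_OPEN,cv2.getStructuringElement(cv2.MORPH_ELLIPSE,(25,25)))
n_,l,st,ce=cv2.connectedComponentsWithStats(m2)
i=l[187,307];cn=max(cv2.findContours((l==i).astype(np.uint8),0,1)[0],key=len)
print(st[i],ce[i]);el=cv2.fitEllipse(cn);print(el)
for z in(0.104,0.11,.118):print(z,ray(c,[el[0]],z).round(4))
n_,l,st,ce=cv2.connectedComponentsWithStats(m)
v,u=np.where((l==l[187,307])&(np.arange(400)[:,None]<152));print("wing px",u.mean(),v.mean(),v.min());p=ray(c,np.c_[u,v],.112)
print("wing",p.mean(0),ray(c,[[u[v<140].mean(),v.min()]],.112))
print(D[187,307],D[145,306]);i=l[119,198];v,u=np.where(l==i);print("start",ray(c,np.c_[u,v],.082).mean(0))
```

```text
[ 276  155   61   63 2934] [306.27096115 186.33026585]
((306.2615966796875, 186.32443237304688), (60.09961700439453, 60.441314697265625), 154.0168914794922)
0.104 [[ 0.5067 -0.1103  0.104 ]]
0.11 [[ 0.5079 -0.1104  0.11  ]]
0.118 [[ 0.5095 -0.1105  0.118 ]]
wing px 306.1531100478469 143.78947368421052 136
wing [ 0.54317698 -0.10515471  0.112     ] [[ 0.54936003 -0.10430196  0.112     ]]
[ 0.5090673  -0.11119444  0.118123  ] [ 0.54221061 -0.1051746   0.11206645]
start [ 0.54713846 -0.0053637   0.082     ]
```

Axis (0.5075, -0.1104), wing yaw ≈8.4°, tool yaw 9.0°. I'll centre and come down to 5 mm above the cap.

Emit:
step_arm([
  [5,-6,0],
  [5,-7,10],
  [0,0,20],
  [0,0,20],
  [0,0,20],
  [0,0,15],
  [0,0,10],
  [0,0,4],
  [0,0,0],
  [0,0,0],
], twist=[0,0,0,0,0,0,0,0,0,0])

```text
time: 2.57
position: [0.5066, -0.1141, 0.1407]
tool_rot: [0.997, 0.076, 0.0, 0.0]
ft_force: [0.3, -0.5, 1.0]
grip_width: 0.0005
```

Emit:
step_arm([
  [1.5,-3.5,0],
  [0,0,2],
  [0,0,2],
  [0,0,2],
  [0,0,2],
  [0,0,2],
  [0,0,0],
], twist=[0,0,0,0,0,0,0])

```text
time: 3.15
position: [0.5077, -0.1101, 0.1309]
tool_rot: [0.997, 0.076, 0.001, 0.0]
ft_force: [-0.4, 1.1, 4.6]
grip_width: 0.0006
```

Emit:
step_arm([
  [0,0,2],
  [0,0,2],
  [0,0,2],
  [0,0,1],
  [0,0,1],
  [0,0,0],
], twist=[0,0,0,0,0,0])

```text
time: 3.65
position: [0.5077, -0.1101, 0.1233]
tool_rot: [0.997, 0.076, 0.001, 0.0]
ft_force: [-0.1, 1.2, 6.8]
grip_width: -0.0001
```

Emit:
step_arm([
  [0,0,1],
  [0,0,1],
  [0,0,1],
  [0,0,0],
], twist=[0,0,0,0])

```text
time: 3.98
position: [0.508, -0.1102, 0.123]
tool_rot: [0.997, 0.076, 0.001, 0.001]
ft_force: [-4.3, 2.5, 26.1]
grip_width: 0.0005
```

Hard stop: 26 N, and z no longer drops. I'll lift straight off and check the latch.

Emit:
step_arm([
  [0,0,-3],
  [0,0,-3],
  [0,0,-5],
  [0,0,-10],
  [0,0,-10],
  [0,0,0],
], twist=[0,0,0,0,0,0])

```text
time: 4.48
position: [0.5085, -0.1105, 0.1524]
tool_rot: [0.997, 0.076, 0.002, 0.001]
ft_force: [-0.4, -0.1, 0.5]
grip_width: 0.0002
```

```bash
cat > look.py <<'E'
import sys
from rig import robot
from h import *
n=sys.argv[1];o=robot.get_obs();print(o["time"],o["position"].round(4),o["ft_force"].round(1),R.from_quat(o["tool_rot"]).as_matrix()[:,0].round(3))
ims=[]
for k in("wrist","scene"):
    c=robot.camera(k);np.savez(f"{n}_{k}.npz",**c)
    if k=="wrist": ims.append(cv2.resize(c["color"],(640,400)))
    else: ims.append(cv2.resize(c["color"][75:175,225:385],(320,200),interpolation=2))
    D=depthpts(c);b=c["color"].max(2)<60
    m=b&(abs(D[...,0]-.5075)<.06)&(abs(D[...,1]+.1104)<.06)&(D[...,2]>.085)&(D[...,2]<.125)
    r=np.hypot(D[...,0]-.5075,D[...,1]+.1104)
    print(k,"top z",np.median(D[m&(r<.010)][:,2]) if (m&(r<.01)).any() else None,"wing z",np.median(D[m&(r>.032)&(r<.042)][:,2]) if (m&(r>.032)).any() else None)
    q=D[m&(r>.031)&(r<.044)][:,:2]-[.5075,-.1104]
    if len(q): print(" wing ang",np.degrees(np.angle(np.mean(np.exp(2j*np.arctan2(q[:,1],q[:,0]))))/2),len(q))
ims[1]=cv2.copyMakeBorder(ims[1],0,0,0,320,0)
cv2.imwrite(f"pics/{n}.png",np.vstack(ims))
E
python3 look.py l2
```

```text
4.4833 [ 0.5085 -0.1105  0.1524] [-0.4 -0.1  0.5] [0.988 0.152 0.003]
wrist top z 0.10919198680189605 wing z 0.10294281308549501
 wing ang 9.701143432402402 425
scene top z 0.11067053758642753 wing z 0.10444092238409514
 wing ang 10.661254239215033 53
```

View pics/l2.png

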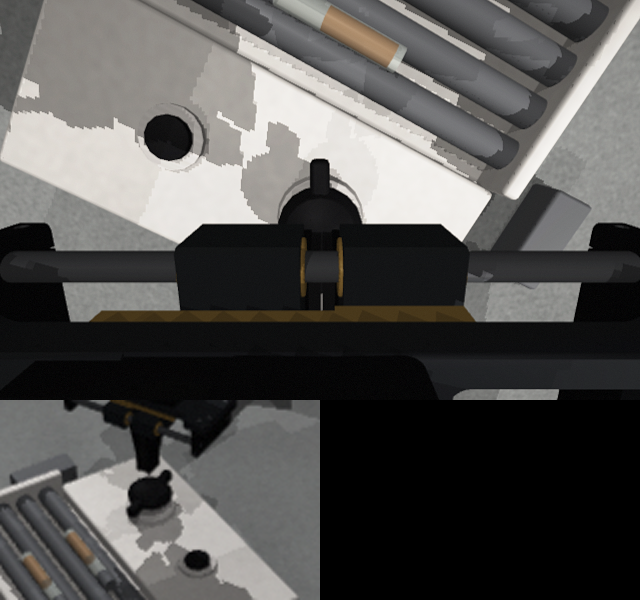

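Latched: the cap top is down from 0.118 to 0.109 and the wing top from 0.112 to 0.103, with no contact. Now I go beside the near wing on its -y side and down.

Emit:
step_arm([
  [-10,8,0],
  [-15,12,0],
  [-15,12,0],
  [0,0,0],
  [0,0,12],
  [0,0,12],
  [0,0,12],
  [0,0,8],
  [0,0,5],
  [0,0,0],
], twist=[0,0,0,0,0,0,0,0,0,0])

```text
time: 5.42
position: [0.4719, -0.1474, 0.1004]
tool_rot: [0.997, 0.076, -0.001, -0.001]
ft_force: [-0.0, 0.4, 0.4]
grip_width: 0.0007
```

```bash
python3 look.py l3
python3 - <<'E'
from rig import robot
from h import *
o=robot.get_obs();M=R.from_quat(o["tool_rot"]).as_matrix()
print("axis in tool frame mm",(M.T@(np.array([.5075,-.1104,.0])-o["position"])*1000).round(1))
E
```

```text
5.4167 [ 0.4719 -0.1474  0.1004] [-0.   0.4  0.4] [ 0.988  0.152 -0.002]
wrist top z 0.10924681635440461 wing z 0.10276670452416452
 wing ang 15.420430751152882 1154
scene top z 0.11032019654654046 wing z 0.10456217141383328
 wing ang 27.279755638978916 88
axis in tool frame mm [ 40.1 -31.6 101.5]
```

View pics/l3.png

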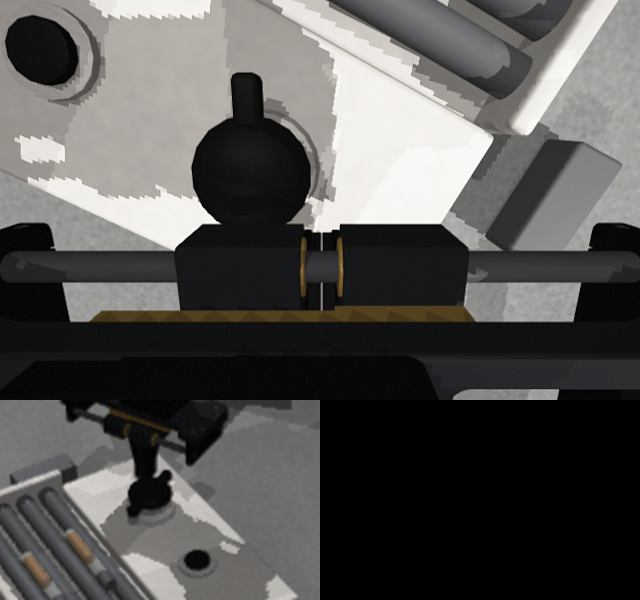

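Tip at z 0.083, the head still latched and untouched, with about a 10 mm gap to the wing. I approach, then push along an arc about the axis.

Emit:
step_arm([
  [0,-4,0],
  [0,-4,0],
  [0,-2,0],
  [0,0,0],
  [-1.1,-2.1,0],
  [-1.1,-2.1,0],
  [-1.1,-2.1,0],
  [0,0,0],
], twist=[0,0,0,0,3,3,3,0])

```text
time: 6.18
position: [0.4672, -0.1317, 0.1018]
tool_rot: [1.0, -0.002, 0.0, 0.0]
ft_force: [0.3, -1.1, -0.6]
grip_width: 0.001
```

Emit:
step_arm([
  [-1.1,-2.1,0],
  [-1.1,-2.1,0],
  [-1.1,-2.1,0],
  [-1.1,-2.1,0],
  [0,0,0],
], twist=[3,3,3,3,0])

```text
time: 6.6
position: [0.4637, -0.1233, 0.1018]
tool_rot: [0.994, -0.106, 0.0, 0.0]
ft_force: [-1.0, -0.5, -0.5]
grip_width: 0.0006
```

```bash
python3 look.py l4
python3 - <<'E'
from rig import robot
from h import *
o=robot.get_obs();M=R.from_quat(o["tool_rot"]).as_matrix()
print("axis in tool frame mm",(M.T@(np.array([.5075,-.1104,.0])-o["position"])*1000).round(1))
E
```

```text
6.6 [ 0.4637 -0.1233  0.1018] [-1.  -0.5 -0.5] [ 0.977 -0.211  0.001]
wrist top z 0.1092706246124912 wing z 0.10266018592385465
 wing ang 7.411340581052144 1380
scene top z 0.11147444174308885 wing z 0.10510654061273844
 wing ang 10.166233985565961 123
axis in tool frame mm [ 40.1 -21.8 101.7]
```

View pics/l4.png

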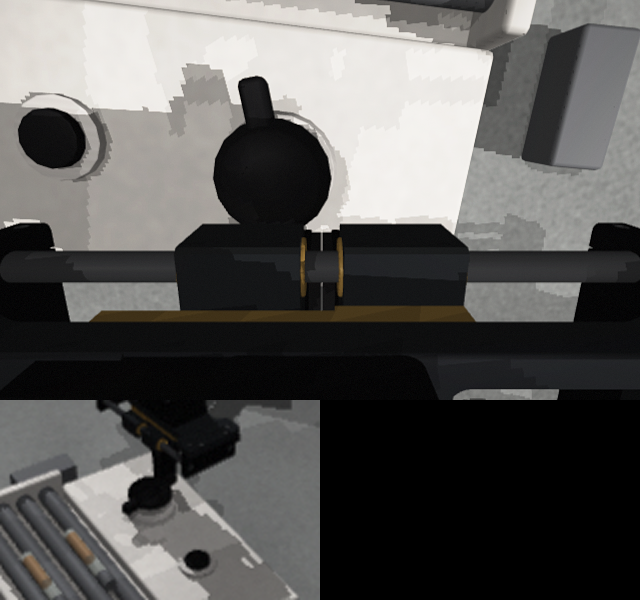

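The wing has turned only about 9° while the tool turned 21°: the fingertips are thinner than I assumed. It is still latched. I'll push about 9 mm more sideways, then continue the arc.

Emit:
step_arm([
  [0,-2.2,0],
  [0,-2.2,0],
  [0,-2.2,0],
  [0,-2.2,0],
  [0,0,0],
], twist=[0,0,0,0,0])

```text
time: 7.12
position: [0.4656, -0.1143, 0.1016]
tool_rot: [0.994, -0.106, 0.0, 0.0]
ft_force: [-1.5, -0.9, 0.3]
grip_width: 0.0005
```

```bash
python3 look.py l5
```

```text
7.1167 [ 0.4656 -0.1143  0.1016] [-1.5 -0.9  0.3] [ 0.977 -0.212  0.   ]
wrist top z 0.11851168997800803 wing z 0.11157049237332248
 wing ang -8.675296363129654 1328
scene top z 0.11996150969946906 wing z 0.11356155471674823
 wing ang -6.57301744437134 99
```

View pics/l5.png

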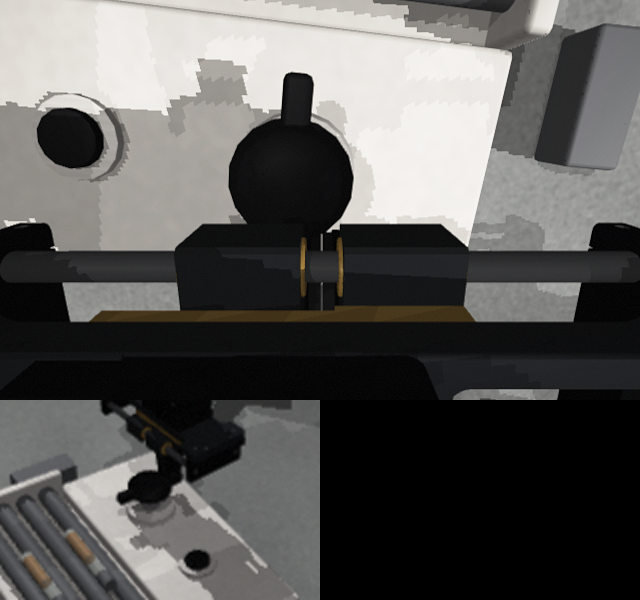

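The button popped up: top back at 0.1185, wing at 0.1116, head turned about 24°. I back away the way I came so it springs back, then lift clear.

Emit:
step_arm([
  [0,3,0],
  [0,5,0],
  [-2,8,0],
  [-3,10,0],
  [-5,12,0],
  [0,5,0],
  [0,0,-10],
  [0,0,-20],
  [0,0,-25],
  [0,0,-25],
  [0,0,-15],
  [0,0,0],
  [0,0,0],
], twist=[0,0,0,0,0,0,0,0,0,0,0,0,0])

```text
time: 8.3
position: [0.4466, -0.155, 0.1971]
tool_rot: [0.994, -0.107, 0.001, 0.0]
ft_force: [-0.6, 0.3, 0.2]
grip_width: 0.0007
```

```bash
python3 look.py l6
python3 - <<'E'
from rig import robot
import cv2
cv2.imwrite("pics/top6.png",robot.camera("top")["color"])
E
```

```text
8.3 [ 0.4466 -0.155   0.1971] [-0.6  0.3  0.2] [ 0.977 -0.213  0.002]
wrist top z 0.11853277694017655 wing z 0.11203800785041085
 wing ang 8.943782947121273 617
scene top z 0.12038846546370663 wing z 0.11286618452977332
 wing ang 9.670127974643068 47
```

View pics/l6.png

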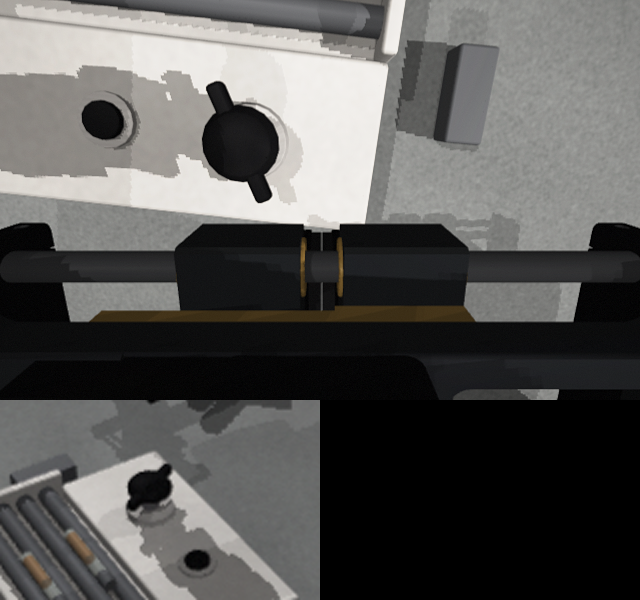

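View pics/top6.png

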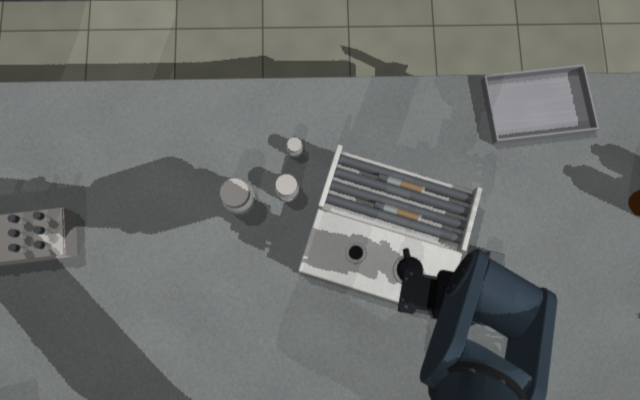

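The button is up (top 0.1185) and its wings are back at about 9°. In the top view the jars (236,195), (286,187) and (294,146) and the tubes are where they were, and the robot touches nothing.

```bash
python3 -c "
from rig import robot
print(robot.hand_in())"
```

```text
the job is handed in; nothing more can be done
None
```

I tested the stop button as asked and handed the job in at about 8.5 s.

- **Press:** With closed fingertips I pushed the button to its hard stop, where the force reached 26 N, and let go. It stayed latched by itself: the cap top read 0.109 m, against 0.118 m when up.
- **Release:** I pushed the near wing clockwise from its side. At about 0.4 rad by estimate (the readings during the push were rough) the button popped up, with the cap top back at 0.1185 m.
- **Spring-back:** I backed away and lifted clear. The wings returned to about 9°, their starting angle.
- **Last checks:** The pictures showed the button up and the tubes, the jars and the slide box looking unmoved by eye. The flat push button was never approached. The wrist force was about zero.
- **What disagreed:** The first part of the arc turned the wing less than planned, because the fingertips are thinner than I had assumed. I corrected this by pushing further sideways. The scene camera also read heights about 1 to 2 mm higher than the wrist camera throughout.

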